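# Shut and latch the mixer's guard gate

### The arm

A 7-joint arm with a two-finger parallel gripper is mounted at the origin on the work surface. World frame = base frame: x ahead of the robot, y to its left, z up, the work surface at z = 0. Lengths are in mm, angles in rad, forces in N, time in s.
With the tool pointing down it reaches from about 400 to 875 mm from the base axis. Payload 4.4 kg.
Tool frame: the origin (TCP) lies on the centre line of the jaws, within the pads' length; the fingertips stand 14 mm ahead of it and the grasp point (between the pads) lies 5 mm behind it; z points along the fingers, x is the direction in which the jaws open and shut, and the axes are right-handed (so a half turn about z gives the same grasp; the last joint's range is limited). The gripper opens to 85 mm and grips with 20 to 120 N. Pads are 22 mm wide; open, the fingers measure 114 mm over their backs; the gripper's body (76 mm by 85 mm) begins 54 mm behind the grasp point. The pads swing forward as they close: fully open they stand 13 mm farther back than shut.
Start: joints at [-1.22, 0.628, 0.038, 1.517, -0.027, 0.996, -0.02], TCP at [263.123, 594.377, 245.313] pointing down, gripper open.
Joint ranges: [-3.06, 3.06], [-0.37, 2.12], [-1.25, 1.32], [0.18, 2.47], [-1.1, 4.24], [0.23, 1.98], [-2.94, 2.94]. Speed limits (rad/s): [2.57, 2.57, 3.14, 3.14, 3.14, 3.14, 3.14].

### API

Orientations are given as [roll, pitch, yaw] about the fixed x, y, z axes, in that order (R = Rz(yaw) Ry(pitch) Rx(roll)).
In Python, from cell import ctrl gives the robot as it stands.
- The arm moves only by the tool send_rows, never from a script. Its argument "commands" is a list of rows, each a list of 5 numbers: the finger opening in mm, from 0 to 85.4, then the shift along the tool's x, y, z in mm, then the turn about the tool's z in degrees. In form: [[grip, x, y, z, roll], ...]. A call has 1 to 5 rows; each row is the pose to reach, as a shift and turn from the pose measured when the call began, along the tool's axes at that moment; what a row does not reach only later rows make up. A row lasts 1/10 s, in which the tool goes at most 50 mm and 8.59 degrees, less where a joint would pass 70% of its speed; a pose out of reach is approached as far as the arm can. A call with a gripper value outside its range is refused whole. The fingers move at their own pace and stop on an object; the grip force is fixed at half the most. Time passes only in rows, so rows that repeat a pose let the fingers close. It gives the time, the measured TCP pose, the force and the opening at its end, in the units of the state.
- ctrl.read_state(): the state, without advancing time (a new reading comes with each control period).
- ctrl.get_image(name): name is "scene" or "top" or "wrist"; returns the picture (400x640x3 uint8, red, green, blue); there is no depth.
- ctrl.camera_params(name): a dict with "fx", "fy", "cx", "cy" (pixels), "k1" (the pictures are not rectified: a ray, as slopes to the right and down, at radius r is drawn at 1 + k1 r^2 times it, then the intrinsics apply), "cam_to_world" (4x4, takes a point from camera to world coordinates). Camera axes: x right, y down, z forward; pixel columns grow to the right and rows downward; lengths in mm; the calibration is good to about 2 mm. A picture is of the moment at which its call begins: read the wrist's pose just before it. camera_params takes no time and is no camera call; for the wrist camera it gives the pose at the moment of the call.
- ctrl.finish_job(): hands the job in, once; it reports no verdict.
The state is a dict: "clock": time; "qpos": joint angles; "qd": joint speeds; "tau": joint torques, N m; "eef_pos": TCP position; "tool_rot": TCP orientation; "force": force on the tool from outside, world axes, zero at the start; "torque": the same for the moment, N m; "width": finger opening in mm.
Only numpy, scipy, OpenCV 4.12 (cv2) and the standard library are available. Lean on these libraries where they do the work, as an engineer would, in place of code of your own. Each camera call takes 0.05 s, during which the arm holds its last target.

### The job

The tube mixer is loaded and about to be started: swing the gate of its splash guard shut without slamming it, lifting the latch bar on top of it (the one with the orange tab) over the catch on the way, and let the bar drop back so that it lies level in the catch slot and keeps the gate shut. Then let go, and leave the racks, boxes and other things around where they are.

Things in the scene. Friction and masses are not known exactly. Their poses are not given: they have to be found in the camera images.
- gate (a joint): swing angle (rad) of the low gate at the front of the mixer's splash guard. The gate is a clear panel in a green frame, 212 mm long, 14 mm thick, its top rail 145 mm above the bench, on a vertical hinge at its left end as seen from the robot. 0 = shut (in line with the guard's front, against its stop), growing as the free end swings out towards the robot; up to 1.4. It stays where it is left; about 1 N at the orange tab moves it
- bar (a joint): lift angle (rad) of the latch bar relative to the gate. 0 = level, resting on a rubber pad on the gate's top rail (its lower stop, also when latched); grows as the free tip is lifted, up to 0.8. The bar falls back by its own weight (about 0.2 kg). To clear the catch it must be lifted more than 0.13; not lifted, it strikes the front cheek and keeps the gate ajar at about 0.1
- gate_hinge (a point): a point on the vertical hinge axis of the gate, 165 mm above the bench (height of the bar's centre line). Its x axis is perpendicular to the gate, its y axis runs along the gate from the free end to the hinge; it turns with the gate
- bar_handle (a point): centre of the orange upright tab on top of the latch bar: 12 mm thick (across the gate), 36 mm long, 50 mm tall; 35 mm above the bar's centre line. Level, it is 200 mm above the bench, 170 mm along the gate from the hinge axis and 120 mm along the bar from its pivot. x across the thickness, y along the bar to the pivot, z up the tab; moves with gate and bar
- bar_tip (a point): end of the aluminium latch bar, on its centre line (bar 10 mm thick, 20 mm high, 232 mm long). The bar lies above the gate's top rail in the plane of the gate; its pivot is a pin 50 mm from the hinge axis, 165 mm above the bench; the tip lies 262 mm from the hinge axis, beyond the gate's free end
- catch_slot (a point): centre of the slot of the steel catch on top of the green latch post, 165 mm above the bench (centre line of the latched bar), 243 mm from the hinge axis. Two upright cheeks, 8 mm thick, 30 mm long along the shut gate, 20 mm apart, end 177 mm above the bench, 22 mm above the underside of the level bar. x axis into the guard, y along the shut gate towards the hinge
- bay: the mixer's splash guard, fixed to the bench: white base 270 x 340 mm, 12 mm thick, origin at the bench under its centre (5 mm off in x), x pointing to its back, y to its left as seen from the front; clear side and back walls to 150 mm. The gate's hinge axis is at x -110, y +130 mm, the catch slot at x -110, y -113 mm. Inside stands a cream mixer, its black platform 75 mm above the bench
- rack: bystander: pink rack of sample tubes, 80 x 120 x 40 mm, standing loose on the mixer's platform inside the guard; origin under its centre
- bench_rack: bystander: blue tube rack, 80 x 120 x 40 mm, on the bench; origin under its centre
- tip_box: bystander: teal tip box with clear lid, 85 x 125 x 63 mm, on the bench; origin under its centre
- tip_box_b: bystander: dark blue tip box with clear lid, 85 x 125 x 63 mm, on the bench; origin under its centre
- reagent: bystander: amber bottle, 60 mm across, 130 mm tall; origin under its centre
- marker: bystander: blue and black marker pen, 125 mm long, 14 mm thick, lying along its y; origin under it
- tub: bystander: white open waste tub, 170 mm across at the rim, 160 mm tall; origin under its centre

How it is judged:
By the outcome, as a careful person would: the job done as asked, in the order asked, and still so for the second after the job is handed in, with the robot touching nothing.
It also fails if it takes over 35 s, if anything falls off the work surface, if the arm or the gripper's body presses on something with over 40 N, if the wrist force passes 120 N, or if a joint passes its speed limit or range.

## Working session

There is one attempt and no reset: what is moved stays moved. The work goes in short steps, Python scripts to look and compute and a tool call to move; the robot and the scene stay as the last step left them, time stands still between calls to the robot, and variables do not carry over. Pictures are saved under pics/ and viewed, and the job is handed in when it is done.

Besides the shell and the picture viewer there is one more tool, called after ">>>" by a JSON object that holds its "api" and its "payload". send_rows: Moves the arm, as the interface text tells. Its arguments: {"type":"object","properties":{"commands":{"type":"array"}},"required":["commands"]}

```bash
ls; mkdir -p pics; python3 - <<'E'
from cell import ctrl
import cv2
s=ctrl.read_state(); print({k:s[k] for k in s})
for n in ("scene","top","wrist"):
    print(n,ctrl.camera_params(n))
    im=ctrl.get_image(n); cv2.imwrite(f"pics/{n}0.png",im[:,:,::-1])
E
```

```text
pics
{'clock': 0.0, 'qpos': array([-1.21980959,  0.62937514,  0.03843928,  1.51836811, -0.02702562,
        0.99630223, -0.01999615]), 'qd': array([ 0.00058713,  0.00174235,  0.00138812,  0.00090062, -0.00013608,
        0.0003216 ,  0.00142044]), 'tau': array([-6.42946106e-04, -5.63416672e+01,  1.22619331e+00, -1.93453538e+01,
        1.09924268e-02,  1.04426805e-02, -2.11719384e-05]), 'eef_pos': array([262.85714708, 593.82036762, 244.37017684]), 'tool_rot': array([3.14158856e+00, 1.93512934e-03, 1.15400164e+00]), 'force': array([-0.32462828, -0.71116038,  0.53816722]), 'torque': array([-0.00047243, -0.00816307,  0.00036096]), 'width': 85.71854635067896}
scene {'fx': 399.17262900055766, 'fy': 399.17262900055766, 'cx': 316.98560014227826, 'cy': 198.94178091617528, 'k1': -0.07051483665883435, 'cam_to_world': array([[-3.95106489e-01,  6.35556456e-01, -6.63293942e-01,
         1.36213747e+03],
       [ 9.18414818e-01,  2.57468712e-01, -3.00373242e-01,
         4.73100441e+02],
       [-2.01267160e-02, -7.27858402e-01, -6.85432025e-01,
         9.44437559e+02],
       [ 0.00000000e+00,  
[... 345 characters left out ...]
580e-02,
         1.31247364e+02],
       [ 2.07373144e-02, -1.68684576e-01, -9.85451915e-01,
         1.38112691e+03],
       [ 0.00000000e+00,  0.00000000e+00,  0.00000000e+00,
         1.00000000e+00]])}
wrist {'fx': 288.2575160056236, 'fy': 288.2575160056236, 'cx': 320.9996942058069, 'cy': 196.1555577162401, 'k1': -0.038675969977310466, 'cam_to_world': array([[ 4.03400543e-01,  8.70318345e-01,  2.82513682e-01,
         1.90407124e+02],
       [ 9.15023497e-01, -3.83704433e-01, -1.24510673e-01,
         6.26165431e+02],
       [ 3.78289966e-05,  3.08734331e-01, -9.51148312e-01,
         3.73605550e+02],
       [ 0.00000000e+00,  0.00000000e+00,  0.00000000e+00,
         1.00000000e+00]])}
```

View pics/scene0.png

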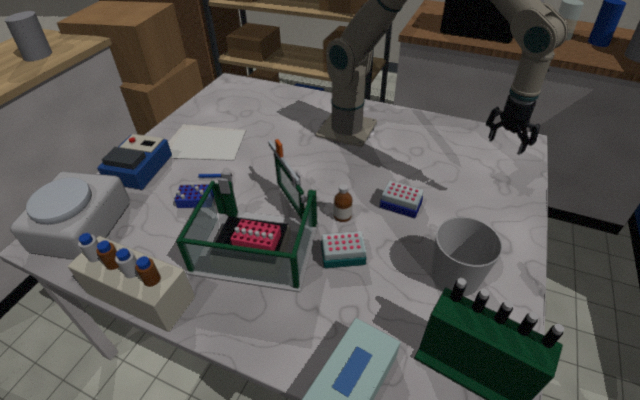

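View pics/top0.png

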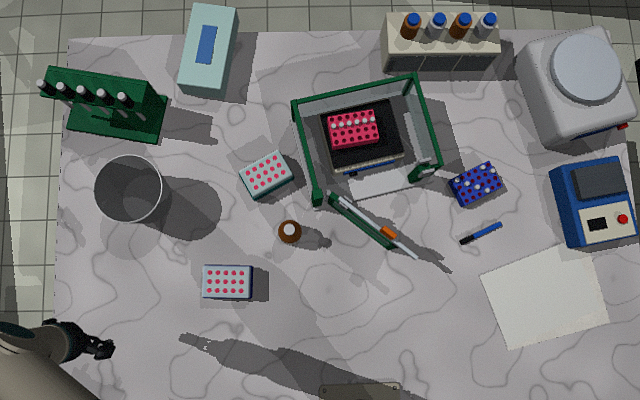

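View pics/wrist0.png

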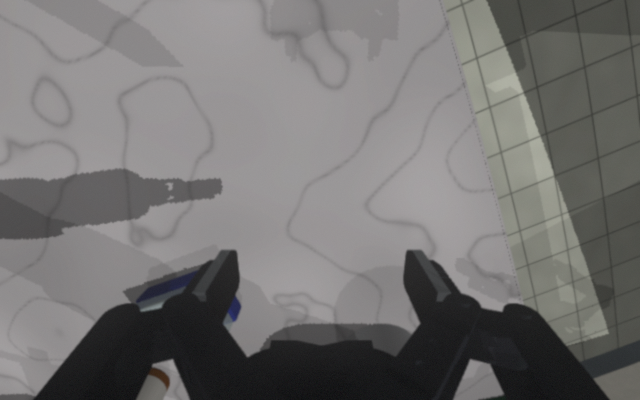

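```bash
python3 - <<'E'
import cv2
im=cv2.imread("pics/top0.png")
cv2.imwrite("pics/topc.png",cv2.resize(im[150:280,270:470],None,fx=4,fy=4,interpolation=cv2.INTER_CUBIC))
im=cv2.imread("pics/scene0.png")
cv2.imwrite("pics/scenec.png",cv2.resize(im[130:290,170:350],None,fx=3.7,fy=3.7,interpolation=cv2.INTER_CUBIC))
E
```

```text
(no output)
```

View pics/topc.png

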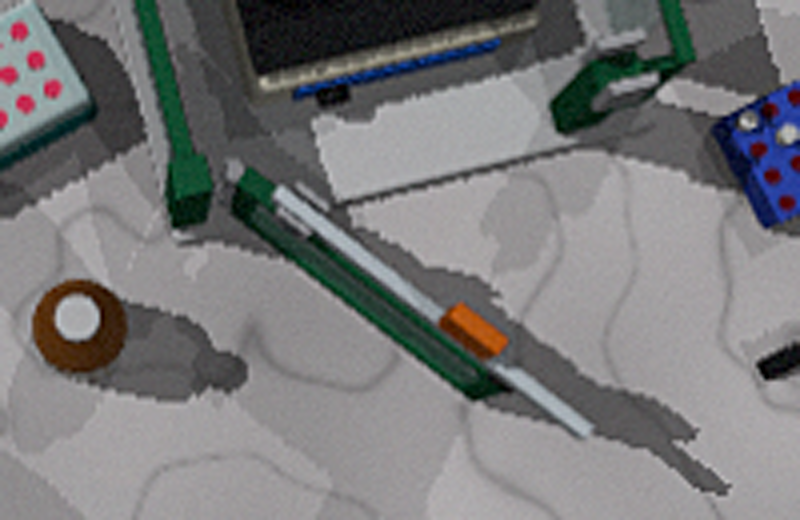

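View pics/scenec.png

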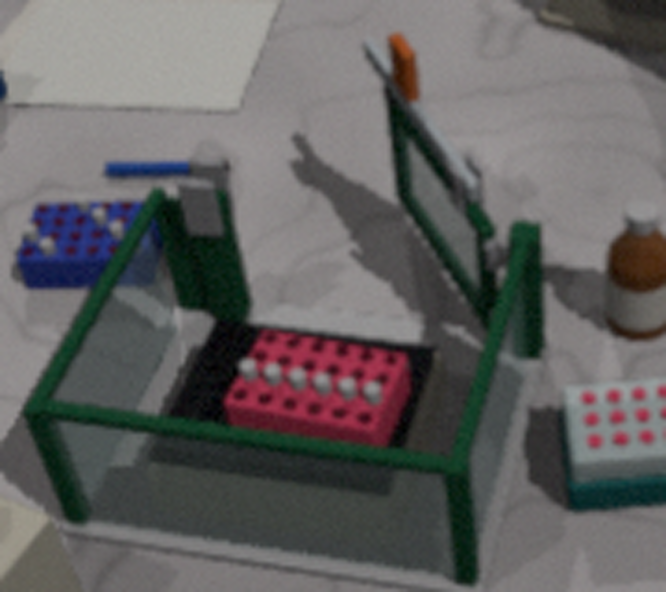

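```bash
cat > h.py <<'E'
import numpy as np, cv2
from cell import ctrl
def ray(P,uv):
    K=np.array([[P['fx'],0,P['cx']],[0,P['fy'],P['cy']],[0,0,1]])
    p=cv2.undistortPoints(np.array([[uv]],float),K,np.array([P['k1'],0,0,0,0]))[0,0]
    T=P['cam_to_world']; return T[:3,3],T[:3,:3]@np.array([p[0],p[1],1])
def at(P,uv,z):
    o,d=ray(P,uv); return o+d*(z-o[2])/d[2]
def proj(P,X):
    T=P['cam_to_world']; c=T[:3,:3].T@(np.array(X,float)-T[:3,3])
    x,y=c[0]/c[2],c[1]/c[2]; f=1+P['k1']*(x*x+y*y)
    return np.array([P['cx']+P['fx']*x*f,P['cy']+P['fy']*y*f])
E
python3 - <<'E'
from h import *
for n,f,(x0,x1,y0,y1),s in (("top","top0",(375,425,215,265),14),("top","top0",(310,360,175,225),12),("top","top0",(395,445,145,195),12),("scene","scene0",(260,300,130,180),12)):
    im=cv2.imread(f"pics/{f}.png"); c=im[y0:y1,x0:x1]
    cv2.imwrite(f"pics/c_{n}_{x0}.png",cv2.resize(c,None,fx=12,fy=12,interpolation=cv2.INTER_CUBIC))
T=ctrl.camera_params("top");S=ctrl.camera_params("scene")
for n,P,f in (("top",T,"top0"),("scene",S,"scene0")):
    im=cv2.cvtColor(cv2.imread(f"pics/{f}.png"),cv2.COLOR_BGR2HSV).astype(int)
    m=(im[...,0]<15)&(im[...,1]>150)&(im[...,2]>100)
    ys,xs=np.nonzero(m); k=(xs>(370 if n=='top' else 265))&(xs<(430 if n=='top' else 300))&(ys>130)&(ys<260)
    print(n,xs[k].mean(),ys[k].mean(),k.sum()); print(at(P,(xs[k].mean(),ys[k].mean()),200))
E
```

```text
top 388.9529411764706 231.6235294117647 85
[474.10264561 -64.67905432 200.        ]
scene 278.57894736842104 143.0 19
[447.14280802 -71.29272458 200.        ]
```

View pics/c_top_375.png

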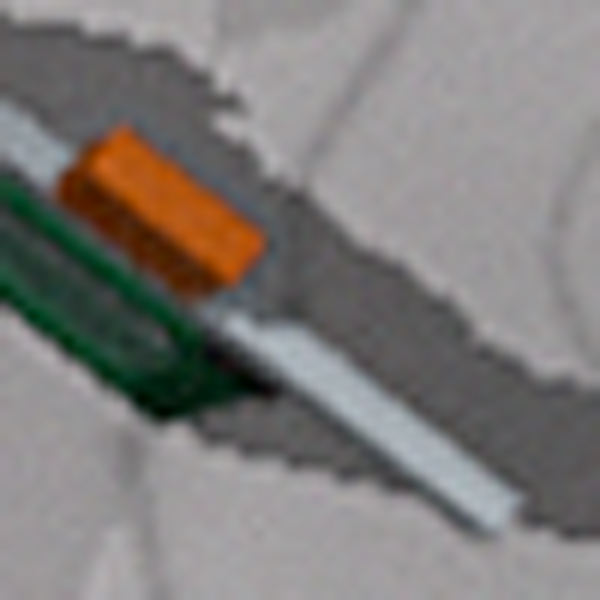

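View pics/c_top_310.png

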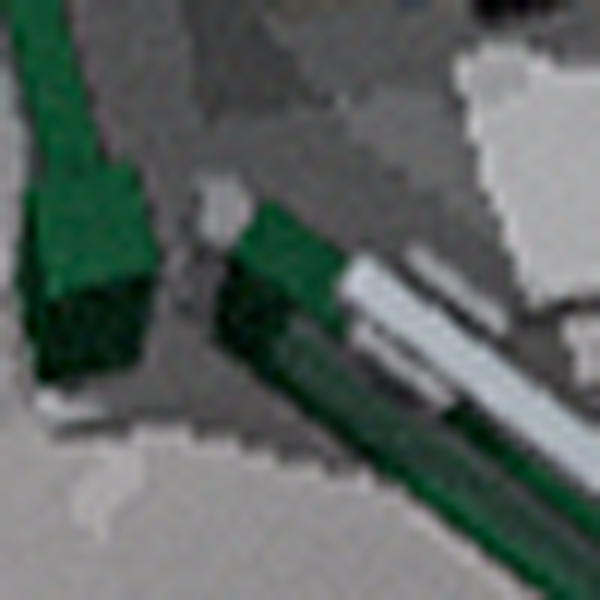

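View pics/c_top_395.png

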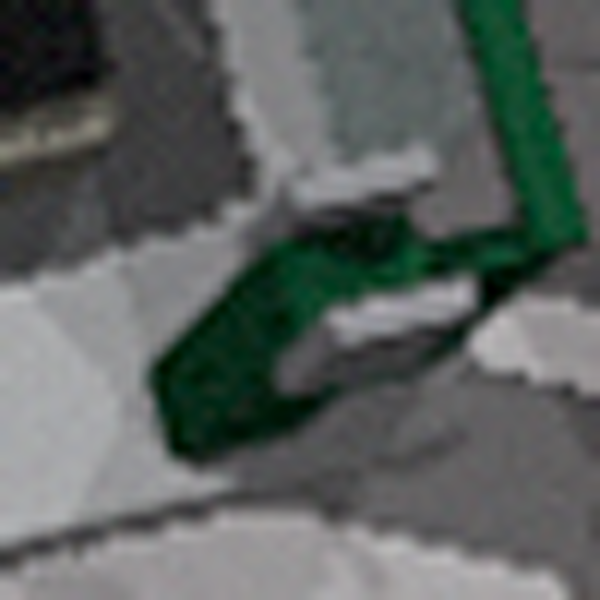

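View pics/c_scene_260.png

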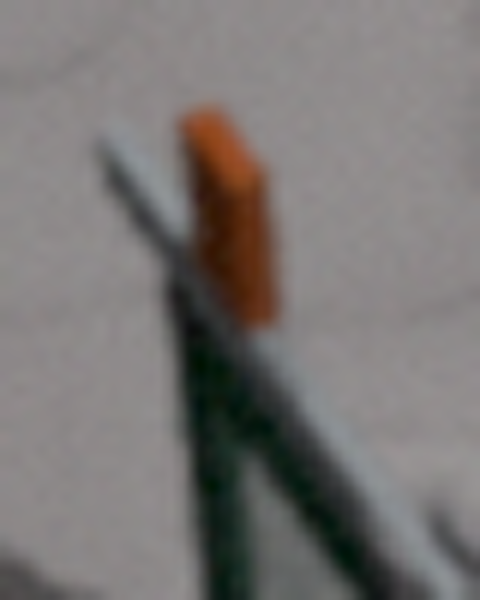

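```bash
python3 - <<'E'
from h import *
T=ctrl.camera_params("top");S=ctrl.camera_params("scene")
g=lambda x,y,x0,y0:((x+.5)/12-.5+x0,(y+.5)/12-.5+y0)
tab=at(T,g(180,206,375,215),225); tip=at(T,g(510,512,375,215),175); st=at(T,g(360,272,310,175),175)
c1=at(T,g(365,178,395,145),177); c2=at(T,g(402,310,395,145),177)
print(tab,tip,st,c1,c2)
print(np.linalg.norm(tip-st), np.linalg.norm(c1-c2))
e=(tip-st)[:2]; e/=np.linalg.norm(e)
H=tip[:2]-262*e; print("H",H,"tab pred",H+170*e,"angle",np.degrees(np.arctan2(e[1],e[0])))
C=(c1+c2)[:2]/2; d=C-H; print("C",C,np.linalg.norm(d),np.degrees(np.arctan2(d[1],d[0])))
L=at(T,g(328,328,395,145),177)-at(T,g(475,285,395,145),177);print(L)
print("gate",np.degrees(np.arctan2(d[0]*e[1]-d[1]*e[0],d@e)))
print(proj(S,[*(H+170*e),225]),proj(S,[*(H+262*e),175]),proj(S,[*(H+262*e),165]))
E
```

```text
[471.64027008 -61.84819608 225.        ] [ 414.87366268 -131.50995847  175.        ] [560.68120141  43.80139195 175.        ] [ 646.8428433  -164.48135093  177.        ] [ 619.76357849 -170.13920824  177.        ]
228.02172690233877 27.664018728620622
H [582.40846591  69.92511719] tab pred [473.70267755 -60.77703114] angle -129.75050763722413
C [ 633.3032109  -167.31027959] 242.6332799726817 -77.89171484719776
[-8.05620452 30.19414701  0.        ]
gate -51.85879279002638
[276.98279972 141.74626977] [267.70749666 140.09560654] [268.01154358 142.54361171]
```

```bash
cat >> h.py <<'E'
from scipy.spatial.transform import Rotation as Ro
def pose():
    s=ctrl.read_state(); return s,np.array(s['eef_pos']),Ro.from_euler('xyz',s['tool_rot'])
def rows(tg):
    """tg: (grip,x,y,z,yawdeg of tool x) -> rows"""
    s,p,R=pose(); xa=R.as_matrix()[:,0]; y0=np.degrees(np.arctan2(xa[1],xa[0]))
    print("t",round(s['clock'],2),"p",p.round(1),"yaw",round(y0,2),"tilt",R.as_matrix()[:,2].round(3),"F",np.round(s['force'],1),"w",round(s['width'],1))
    out=[]
    for g,x,y,z,w in tg:
        d=R.inv().apply(np.array([x,y,z])-p); dy=(w-y0+180)%360-180
        out.append([g,*[round(float(v),1) for v in d],round(float(-dy),1)])
    print(out); return out
H=np.array([582.4,69.9]); A0=-129.75; A1=-77.9
def tab(gdeg,lift,dz=0,hin=H,grip=0,off=0):
    """TCP target for gate angle gdeg from shut, bar lift rad; off along bar"""
    a=np.radians(A1-gdeg); e=np.array([np.cos(a),np.sin(a)])
    r=50+(120+off)*np.cos(lift)-(35+dz)*np.sin(lift); z=165+(120+off)*np.sin(lift)+(35+dz)*np.cos(lift)
    q=hin+r*e; return (grip,q[0],q[1],z,A1-gdeg+90)
E
python3 - <<'E'
from h import *
s,p,R=pose(); t=np.array(tab(51.85,0)[1:4]); print(t)
t[2]=300; n=15
tg=[(85,*(p+(t-p)*k/n),66.1-105.85*k/n) for k in range(1,6)]
rows(tg)
E
```

```text
[473.69536966 -60.80311145 200.        ]
t 0.15 p [262.9 593.9 244.6] yaw 66.12 tilt [-0.001 -0.001 -1.   ] F [-0.1  0.1 -0.2] w 85.5
[[85, -34.2, 30.5, -3.6, 7.1], [85, -68.5, 61.0, -7.3, 14.1], [85, -102.7, 91.6, -10.9, 21.2], [85, -136.9, 122.1, -14.6, 28.2], [85, -171.1, 152.6, -18.2, 35.3]]
```

>>> {"api": "send_rows", "payload": {"commands": [[85,-34,30,-8,7],[85,-68,61,-16,14],[85,-103,91,-24,21],[85,-137,122,-32,28],[85,-171,153,-40,35]]}}

```text
clock: 0.65
eef_pos: [333.8, 373.8, 285.0]
tool_rot: [3.141, 0.001, 0.538]
force: [0.4, 0.1, 0.1]
width: 84.9
```

```bash
python3 - <<'E'
from h import *
s,p,R=pose(); t=np.array(tab(51.85,0)[1:4]); t[2]=295;n=10
rows([(85,*(p+(t-p)*k/n),30.8-70.6*k/n) for k in range(1,6)])
E
```

```text
t 0.65 p [333.8 373.8 285. ] yaw 30.84 tilt [-0.001 -0.001 -1.   ] F [0.4 0.1 0.1] w 84.9
[[85, -10.3, 44.5, -0.9, 7.1], [85, -20.5, 89.0, -1.9, 14.2], [85, -30.8, 133.5, -2.8, 21.2], [85, -41.1, 177.9, -3.8, 28.3], [85, -51.4, 222.4, -4.7, 35.3]]
```

>>> {"api": "send_rows", "payload": {"commands": [[85,-10,44.5,-1,7],[85,-20.5,89,-2,14],[85,-31,133.5,-3,21],[85,-41,178,-4,28],[85,-51,222,-5,35]]}}

```text
clock: 1.15
eef_pos: [404.0, 155.2, 290.4]
tool_rot: [3.14, 0.0, -0.077]
force: [1.5, 0.4, -0.1]
width: 84.7
```

```bash
python3 - <<'E'
from h import *
s,p,R=pose(); t=np.array(tab(51.85,0)[1:4]); t[2]=295;n=5
rows([(85,*(p+(t-p)*k/n),-4-35.75*k/n) for k in range(1,6)])
E
```

```text
t 1.15 p [404.  155.2 290.4] yaw -4.44 tilt [-0.001 -0.001 -1.   ] F [ 1.5  0.4 -0.1] w 84.7
[[85, 17.2, 42.0, -0.9, 6.7], [85, 34.5, 84.0, -1.7, 13.9], [85, 51.7, 126.0, -2.6, 21.0], [85, 69.0, 168.0, -3.5, 28.2], [85, 86.2, 210.0, -4.4, 35.3]]
```

>>> {"api": "send_rows", "payload": {"commands": [[85,17,42,-1,7],[85,34.5,84,-2,14],[85,52,126,-3,21],[85,69,168,-4,28],[85,86.2,210,-4.5,35.3]]}}

```text
clock: 1.65
eef_pos: [473.9, -62.4, 295.3]
tool_rot: [3.141, -0.0, -0.698]
force: [1.0, 0.0, 0.5]
width: 85.0
```

```bash
python3 - <<'E'
from h import *
P=ctrl.camera_params("wrist")
rows([tab(51.85,0)])
im=ctrl.get_image("wrist"); cv2.imwrite("pics/w1.png",im[:,:,::-1])
q=tab(51.85,0)
a=np.radians(A0); e=np.array([np.cos(a),np.sin(a)])
for r,z in((170,225),(152,225),(188,225),(262,175)): print(r,proj(P,[*(H+r*e),z]))
E
```

```text
t 1.65 p [473.9 -62.4 295.3] yaw -40.01 tilt [-0.    -0.001 -1.   ] F [1.  0.  0.5] w 85.0
[[0, -1.2, -1.1, 95.3, -0.3]]
170 [319.55392507 213.63341361]
152 [319.44299271 190.39267522]
188 [319.6598449  235.67485087]
262 [320.22817965 280.54339329]
```

View pics/w1.png

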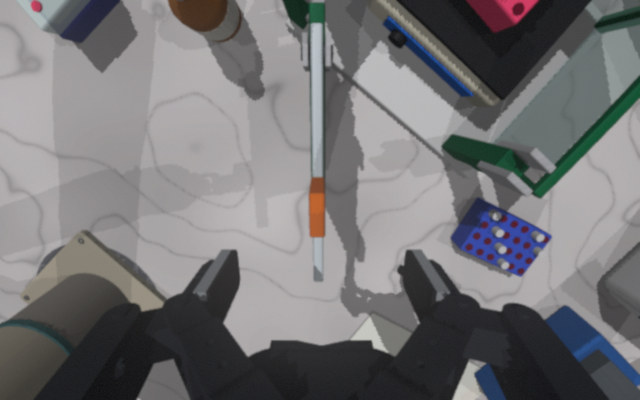

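>>> {"api": "send_rows", "payload": {"commands": [[85,-2,-1,30,0],[70,-2,-1,60,0],[50,-2,-1,80,0],[40,-2,-1,91,0],[40,-2,-1,91,0]]}}

```text
clock: 2.2
eef_pos: [474.7, -69.6, 204.2]
tool_rot: [3.136, -0.007, -0.712]
force: [0.3, 0.8, 0.0]
width: 40.0
```

```bash
python3 - <<'E'
from h import *
P=ctrl.camera_params("wrist")
rows([tab(51.85,0)])
im=ctrl.get_image("wrist"); cv2.imwrite("pics/w2.png",im[:,:,::-1])
E
```

```text
t 2.2 p [474.7 -69.6 204.2] yaw -40.79 tilt [ 0.002 -0.008 -1.   ] F [0.3 0.8 0. ] w 40.0
[[0, -6.5, -6.0, 4.1, -1.0]]
```

View pics/w2.png

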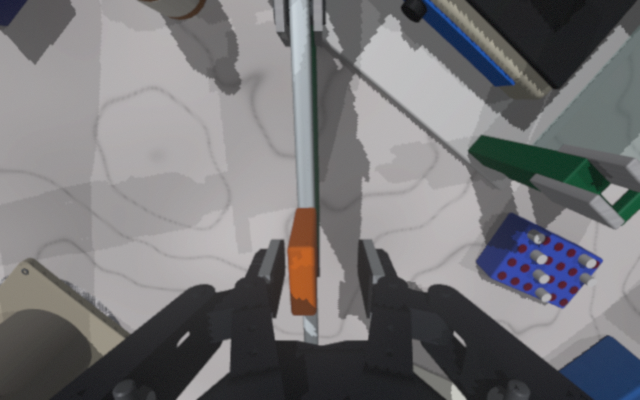

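```bash
python3 - <<'E'
from h import *
rows([tab(51.85,0)])
E
```

```text
t 2.25 p [475.4 -69.8 205.1] yaw -40.79 tilt [ 0.004 -0.009 -1.   ] F [-0.1 -0.4 -0.3] w 39.8
[[0, -7.3, -5.7, 5.0, -1.0]]
```

>>> {"api": "send_rows", "payload": {"commands": [[40,-4,-3,1,-0.5],[40,-8,-5.7,2,-1],[40,-8,-5.7,2,-1],[30,-8,-5.7,2,-1],[20,-8,-5.7,2,-1]]}}

```text
clock: 2.75
eef_pos: [473.3, -60.3, 203.3]
tool_rot: [3.138, -0.009, -0.694]
force: [0.3, 0.1, -0.6]
width: 20.2
```

```bash
python3 - <<'E'
from h import *
im=ctrl.get_image("wrist"); cv2.imwrite("pics/w3.png",im[:,:,::-1])
rows([tab(51.85,0)])
E
```

```text
t 2.8 p [473.3 -60.4 203.3] yaw -39.8 tilt [ 0.004 -0.009 -1.   ] F [ 0.  -0.1  0.5] w 20.1
[[0, 0.5, 0.0, 3.3, -0.0]]
```

View pics/w3.png

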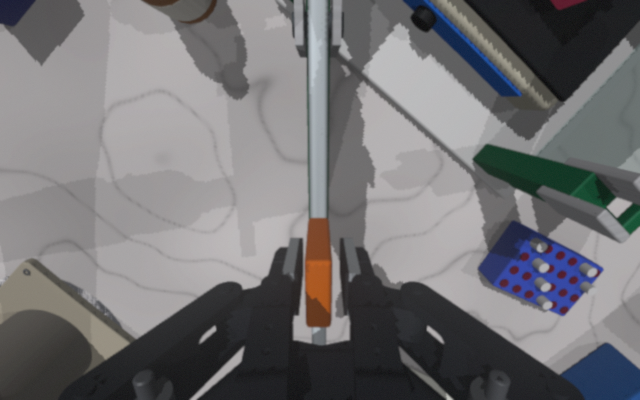

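>>> {"api": "send_rows", "payload": {"commands": [[14,0,0,0,0],[8,0,0,0,0],[5,0,0,0,0],[5,0,0,0,0]]}}

```text
clock: 3.2
eef_pos: [473.0, -60.3, 203.4]
tool_rot: [3.138, -0.008, -0.694]
force: [-2.2, 0.1, 5.4]
width: 11.3
```

```bash
python3 - <<'E'
from h import *
rows([tab(51.85,l,dz=3.5,grip=5) for l in (0.04,0.08,.12,.16,.20)])
E
```

```text
t 3.2 p [473.  -60.3 203.4] yaw -39.77 tilt [ 0.003 -0.008 -1.   ] F [-2.2  0.1  5.4] w 11.3
[[5, 0.9, -1.7, -4.9, -0.0], [5, 1.0, -3.5, -9.6, -0.0], [5, 1.0, -5.5, -14.2, -0.0], [5, 1.1, -7.7, -18.8, -0.0], [5, 1.1, -10.0, -23.2, -0.0]]
```

>>> {"api": "send_rows", "payload": {"commands": [[5,0,-1.7,-5,0],[5,0,-3.5,-9.6,0],[5,0,-5.5,-14.2,0],[5,0,-7.7,-18.8,0],[5,0,-10,-24,0]]}}

```text
clock: 3.7
eef_pos: [479.5, -51.1, 227.3]
tool_rot: [3.138, -0.007, -0.693]
force: [4.9, 5.5, -12.4]
width: 10.7
```

```bash
python3 - <<'E'
from h import *
for n in("wrist","scene"):
    im=ctrl.get_image(n); cv2.imwrite(f"pics/{n}4.png",im[:,:,::-1] if n=="wrist" else cv2.resize(im[100:260,150:350,::-1],None,fx=4,fy=3.75))
rows([tab(51.85,l,dz=3.5,grip=5) for l in (.20,.22,.24)])
E
```

```text
t 3.8 p [480.  -51.  227.8] yaw -39.69 tilt [ 0.004 -0.007 -1.   ] F [ 1.9  5.1 -7.8] w 11.1
[[5, 1.4, 1.5, 1.3, 0.1], [5, 1.4, 0.3, -0.9, 0.1], [5, 1.5, -1.0, -3.1, 0.1]]
```

View pics/wrist4.png

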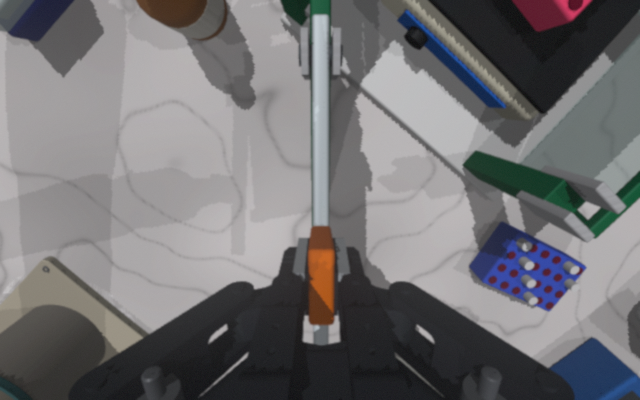

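View pics/scene4.png

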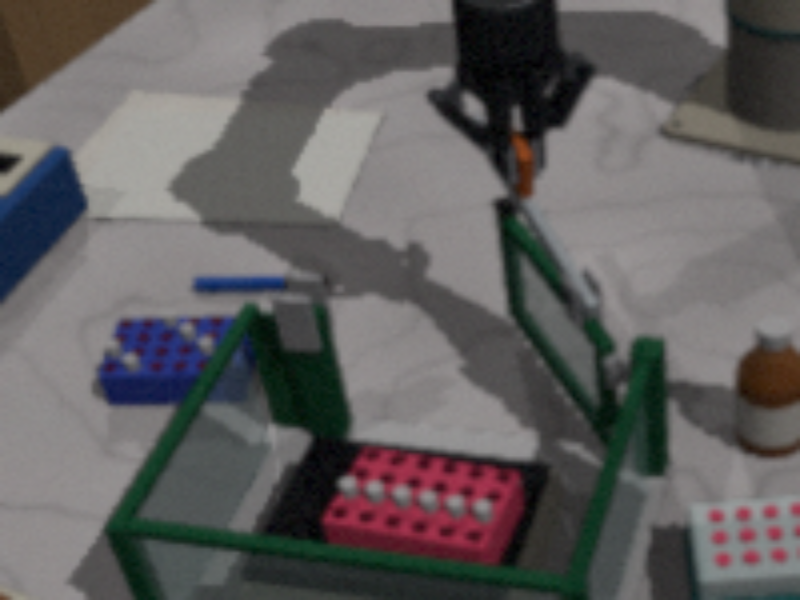

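```bash
cat >> h.py <<'E'
def swing(angs,r,z,grip=5,yoff=0):
    tg=[]
    for g in angs:
        a=np.radians(A1-g); tg.append((grip,H[0]+r*np.cos(a),H[1]+r*np.sin(a),z,A1-g+90+yoff))
    s,p,R=pose(); d=p[:2]-H; a=np.degrees(np.arctan2(d[1],d[0])); print("now r",np.hypot(*d).round(1),"gate",round(A1-a,2))
    return rows(tg)
E
python3 - <<'E'
from h import *
swing([51.5,49.5,47,44.5,42],158,231)
E
```

```text
now r 158.4 gate 52.37
t 3.8 p [480.  -51.  227.8] yaw -39.69 tilt [ 0.004 -0.007 -1.   ] F [ 1.9  5.1 -7.8] w 11.1
[[5, 2.4, -0.4, -3.1, -0.3], [5, 7.9, -0.5, -3.1, -2.3], [5, 14.8, -1.0, -3.1, -4.8], [5, 21.7, -1.7, -3.0, -7.3], [5, 28.5, -2.7, -2.9, -9.8]]
```

>>> {"api": "send_rows", "payload": {"commands": [[5,2.4,-0.4,-3,-0.3],[5,8,-0.5,-3,-2.3],[5,14.8,-1,-3,-4.8],[5,21.7,-1.7,-3,-7.3],[5,28.5,-2.7,-3,-9.8]]}}

```text
clock: 4.3
eef_pos: [503.6, -65.1, 230.7]
tool_rot: [3.139, -0.005, -0.518]
force: [1.0, 6.8, -10.2]
width: 11.2
```

```bash
python3 - <<'E'
from h import *
swing([39.5,36.5,33.5,30.5,27.5],158,231)
E
```

```text
now r 156.3 gate 42.37
t 4.3 p [503.6 -65.1 230.7] yaw -29.67 tilt [ 0.003 -0.005 -1.   ] F [  1.    6.8 -10.2] w 11.2
[[5, 7.9, 1.6, -0.2, -2.3], [5, 16.1, 1.0, -0.2, -5.3], [5, 24.4, 0.1, -0.1, -8.3], [5, 32.5, -1.3, -0.1, -11.3], [5, 40.6, -3.2, -0.1, -14.3]]
```

>>> {"api": "send_rows", "payload": {"commands": [[5,7.9,0.7,0,-2.3],[5,16,0,0,-5.3],[5,24.4,-0.9,0,-8.3],[5,32.5,-2.3,0,-11.3],[5,40.5,-4.2,0,-14.3]]}}

```text
clock: 4.8
eef_pos: [540.2, -80.1, 230.6]
tool_rot: [3.139, -0.001, -0.264]
force: [-1.5, 4.8, -7.8]
width: 11.3
```

```bash
python3 - <<'E'
from h import *
swing([25,22.5,20,17.5,15],157,231)
E
```

```text
now r 155.8 gate 27.82
t 4.8 p [540.2 -80.1 230.6] yaw -15.15 tilt [ 0.    -0.003 -1.   ] F [-1.5  4.8 -7.8] w 11.3
[[5, 7.7, 1.1, -0.4, -2.3], [5, 14.5, 0.6, -0.4, -4.8], [5, 21.4, -0.1, -0.4, -7.3], [5, 28.1, -1.1, -0.4, -9.8], [5, 34.9, -2.4, -0.4, -12.3]]
```

>>> {"api": "send_rows", "payload": {"commands": [[5,7.7,0.8,0,-2.3],[5,14.5,0.3,0,-4.8],[5,21.4,-0.4,0,-7.3],[5,28,-1.4,0,-9.8],[5,35,-2.7,0,-12.3]]}}

```text
clock: 5.3
eef_pos: [573.7, -85.4, 230.2]
tool_rot: [3.14, 0.002, -0.047]
force: [-3.3, 4.4, -7.0]
width: 11.3
```

```bash
python3 - <<'E'
from h import *
swing([13.5,12,11,10,9],157,231)
for n in("wrist","scene"):
    im=ctrl.get_image(n); cv2.imwrite(f"pics/{n}5.png",im[:,:,::-1] if n=="wrist" else cv2.resize(im[100:260,150:350,::-1],None,fx=4,fy=3.75))
E
```

```text
now r 155.5 gate 15.3
t 5.3 p [573.7 -85.4 230.2] yaw -2.66 tilt [-0.002 -0.002 -1.   ] F [-3.3  4.4 -7. ] w 11.3
[[5, 4.9, 1.5, -0.8, -1.3], [5, 9.0, 1.3, -0.8, -2.8], [5, 11.8, 1.2, -0.8, -3.8], [5, 14.5, 1.0, -0.8, -4.8], [5, 17.2, 0.7, -0.9, -5.8]]
```

View pics/wrist5.png

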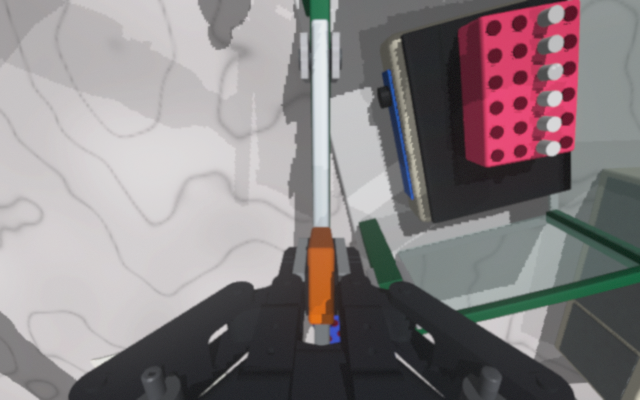

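View pics/scene5.png

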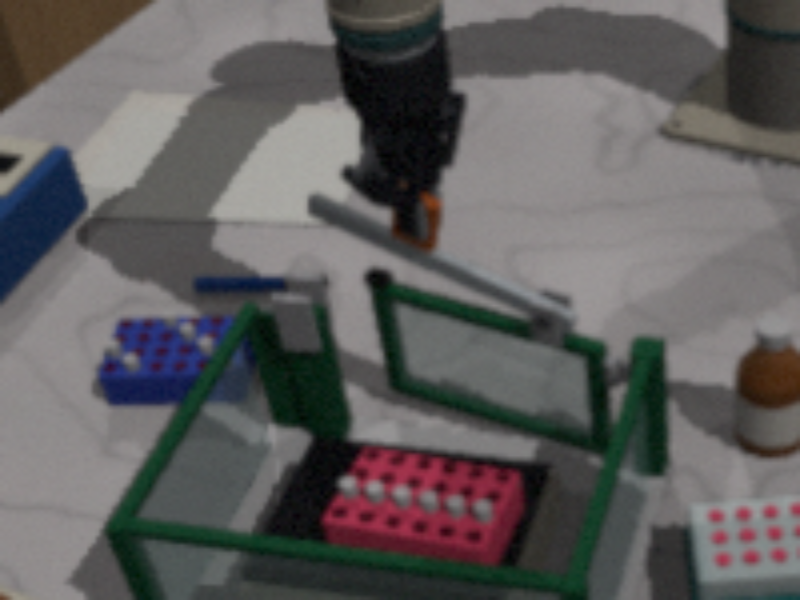

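```bash
python3 - <<'E'
from h import *
swing([13,11.5,10,8.5,7],156.5,231)
E
```

```text
now r 155.5 gate 15.08
t 5.4 p [574.3 -85.4 230.2] yaw -2.69 tilt [-0.002 -0.002 -1.   ] F [-3.6  5.4 -6.8] w 11.2
[[5, 5.7, 0.9, -0.8, -1.8], [5, 9.8, 0.7, -0.8, -3.3], [5, 13.9, 0.5, -0.8, -4.8], [5, 17.9, 0.1, -0.8, -6.3], [5, 22.0, -0.4, -0.8, -7.8]]
```

>>> {"api": "send_rows", "payload": {"commands": [[5,5.5,0.8,-1,-1.8],[5,10,0.7,-1,-3.3],[5,14,0.5,-1,-4.8],[5,18,0.1,-1,-6.3],[5,22,-0.4,-1,-7.8]]}}

```text
clock: 5.9
eef_pos: [594.9, -84.6, 230.4]
tool_rot: [-3.141, 0.005, 0.09]
force: [-3.6, 4.8, -10.4]
width: 11.5
```

```bash
python3 - <<'E'
from h import *
swing([6,5,4,3,2],156.5,231)
E
```

```text
now r 155.0 gate 7.48
t 5.9 p [594.9 -84.6 230.4] yaw 5.18 tilt [-0.005 -0.    -1.   ] F [ -3.6   4.8 -10.4] w 11.5
[[5, 4.0, 1.5, -0.6, -0.9], [5, 6.8, 1.4, -0.6, -1.9], [5, 9.5, 1.3, -0.6, -2.9], [5, 12.2, 1.2, -0.7, -3.9], [5, 14.9, 0.9, -0.7, -4.9]]
```

>>> {"api": "send_rows", "payload": {"commands": [[5,4,0.8,-0.5,-0.9],[5,6.8,0.8,-0.5,-1.9],[5,9.5,0.7,-0.5,-2.9],[5,12.2,0.6,-0.5,-3.9],[5,15,0.3,-0.5,-4.9]]}}

```text
clock: 6.4
eef_pos: [608.4, -82.8, 230.2]
tool_rot: [-3.14, 0.008, 0.176]
force: [-4.5, 3.7, -6.9]
width: 11.1
```

```bash
python3 - <<'E'
from h import *
swing([1.5,0.9,0.3,-.2,-.2],156,231)
for n in("scene","top"):
    im=ctrl.get_image(n); cv2.imwrite(f"pics/{n}6.png",cv2.resize(im[100:260,150:350,::-1] if n=='scene' else im[150:280,290:470,::-1],None,fx=4,fy=3.75))
E
```

```text
now r 154.9 gate 2.43
t 6.4 p [608.4 -82.8 230.2] yaw 10.1 tilt [-0.008  0.    -1.   ] F [-4.5  3.7 -6.9] w 11.1
[[5, 2.5, 1.1, -0.8, -0.5], [5, 4.2, 1.1, -0.8, -1.1], [5, 5.8, 1.0, -0.8, -1.7], [5, 7.2, 1.0, -0.8, -2.2], [5, 7.2, 1.0, -0.8, -2.2]]
```

View pics/scene6.png

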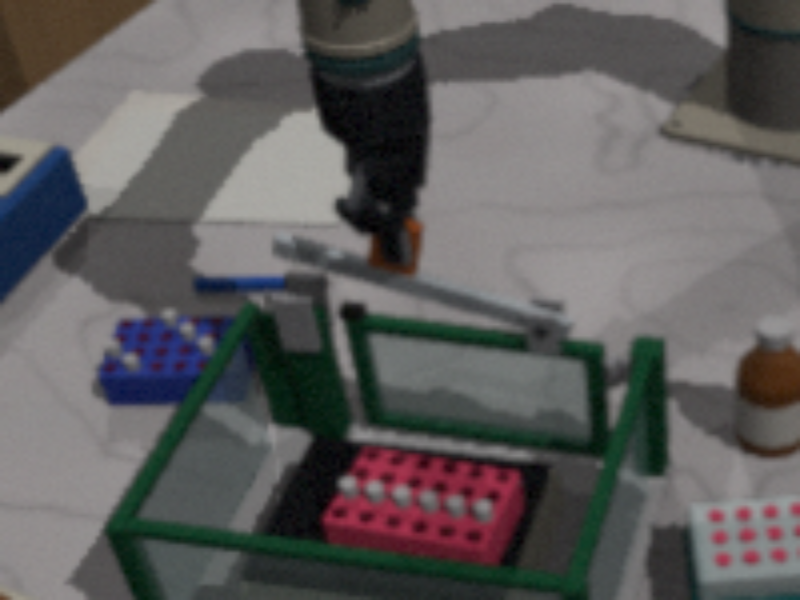

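View pics/top6.png

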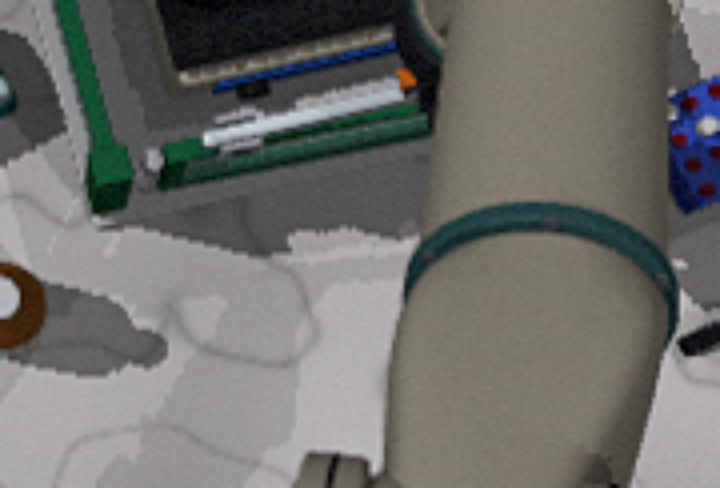

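>>> {"api": "send_rows", "payload": {"commands": [[5,2.2,0.6,-0.5,-0.5],[5,4,0.6,-0.5,-1.1],[5,5.6,0.5,-0.5,-1.7],[5,7,0.5,-0.5,-2.2],[5,7,0.5,-0.5,-2.2]]}}

```text
clock: 7.0
eef_pos: [613.3, -82.0, 229.9]
tool_rot: [-3.138, 0.012, 0.213]
force: [-7.2, 2.7, -7.3]
width: 10.7
```

```bash
python3 - <<'E'
from h import *
swing([0,-.5,-1,-1.5,-2],155.5,230.5)
im=ctrl.get_image("wrist"); cv2.imwrite(f"pics/w7.png",im[:,:,::-1])
E
```

```text
now r 155.0 gate 0.58
t 7.0 p [613.3 -82.  229.9] yaw 12.22 tilt [-0.012  0.001 -1.   ] F [-7.2  2.7 -7.3] w 10.7
[[5, 1.6, 0.5, -0.6, 0.1], [5, 2.9, 0.5, -0.6, -0.4], [5, 4.3, 0.5, -0.6, -0.9], [5, 5.6, 0.5, -0.6, -1.4], [5, 7.0, 0.4, -0.7, -1.9]]
```

View pics/w7.png

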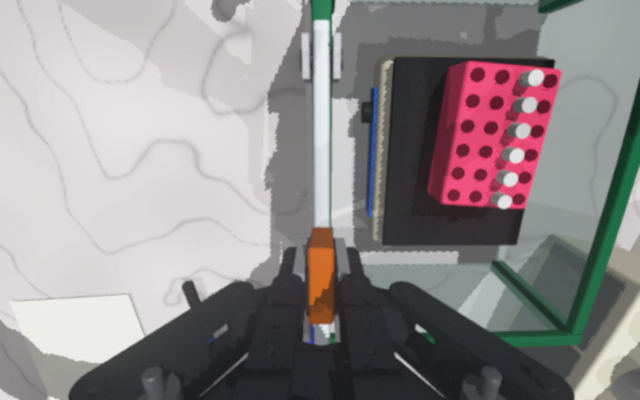

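>>> {"api": "send_rows", "payload": {"commands": [[5,2,0,0,0],[5,4,0,0,0],[5,4,0,0,0]]}}

```text
clock: 7.35
eef_pos: [613.5, -82.3, 229.4]
tool_rot: [-3.137, 0.019, 0.21]
force: [-11.6, 0.3, -3.3]
width: 11.2
```

```bash
python3 - <<'E'
from h import *
swing([0],155.5,230.5)
E
```

```text
now r 155.3 gate 0.56
t 7.35 p [613.5 -82.3 229.4] yaw 12.05 tilt [-0.019  0.    -1.   ] F [-11.6   0.3  -3.3] w 11.2
[[5, 1.5, 0.2, -1.1, -0.1]]
```

>>> {"api": "send_rows", "payload": {"commands": [[5,2,3,5,0],[5,2,5.7,10,0],[5,2,8.2,15,0],[5,2,10.3,20,0],[5,2,12,25,0]]}}

```text
clock: 7.85
eef_pos: [616.1, -95.1, 205.5]
tool_rot: [-3.138, 0.02, 0.208]
force: [-6.8, -0.2, 2.2]
width: 11.4
```

```bash
python3 - <<'E'
from h import *
swing([0],170,203.4)
im=ctrl.get_image("wrist"); cv2.imwrite(f"pics/w8.png",im[:,:,::-1])
im=ctrl.get_image("scene"); cv2.imwrite(f"pics/scene8.png",cv2.resize(im[100:260,150:350,::-1],None,fx=4,fy=3.75))
E
```

```text
now r 168.4 gate 0.56
t 7.85 p [616.1 -95.1 205.5] yaw 11.9 tilt [-0.021 -0.001 -1.   ] F [-6.8 -0.2  2.2] w 11.4
[[5, 1.7, 1.6, 2.0, -0.2]]
```

View pics/w8.png

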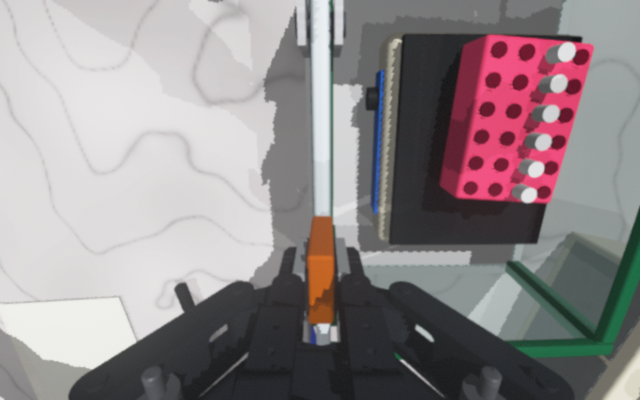

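View pics/scene8.png

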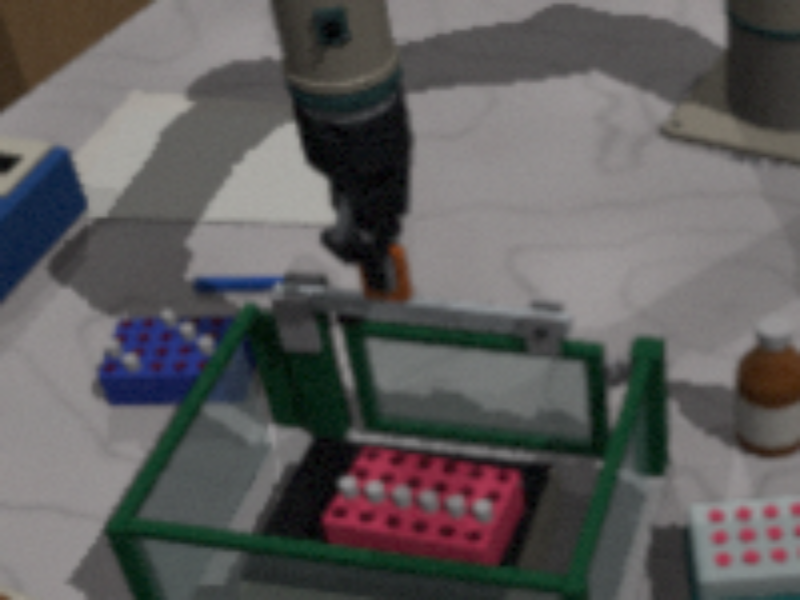

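>>> {"api": "send_rows", "payload": {"commands": [[5,0,0.5,1,0],[5,0,1,2,0],[5,0,1,2.5,0],[5,0,1,2.5,0]]}}

```text
clock: 8.35
eef_pos: [616.2, -95.7, 204.1]
tool_rot: [-3.137, 0.019, 0.206]
force: [-4.5, 3.7, 1.5]
width: 11.2
```

```bash
python3 - <<'E'
from h import *
swing([0],170,203.4)
im=ctrl.get_image("scene"); cv2.imwrite(f"pics/scene9.png",cv2.resize(im[165:205,200:310,::-1],None,fx=7,fy=7,interpolation=cv2.INTER_CUBIC))
E
```

```text
now r 169.0 gate 0.56
t 8.35 p [616.2 -95.7 204.1] yaw 11.83 tilt [-0.02  0.   -1.  ] F [-4.5  3.7  1.5] w 11.2
[[5, 1.7, 1.0, 0.7, -0.3]]
```

View pics/scene9.png

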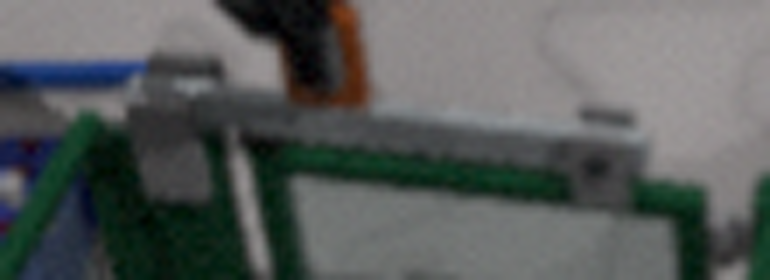

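>>> {"api": "send_rows", "payload": {"commands": [[14,0,0,0,0],[20,0,0,0,0],[28,0,0,0,0],[34,0,0,0,0],[36,0,0,0,0]]}}

```text
clock: 8.9
eef_pos: [616.3, -96.1, 204.2]
tool_rot: [-3.138, 0.019, 0.206]
force: [0.2, -0.6, -0.5]
width: 35.9
```

```bash
python3 - <<'E'
from h import *
swing([0],170,203.4)
im=ctrl.get_image("wrist"); cv2.imwrite(f"pics/w10.png",im[:,:,::-1])
E
```

```text
now r 169.4 gate 0.55
t 8.9 p [616.3 -96.1 204.2] yaw 11.8 tilt [-0.019 -0.    -1.   ] F [ 0.2 -0.6 -0.5] w 35.9
[[5, 1.7, 0.6, 0.8, -0.3]]
```

View pics/w10.png

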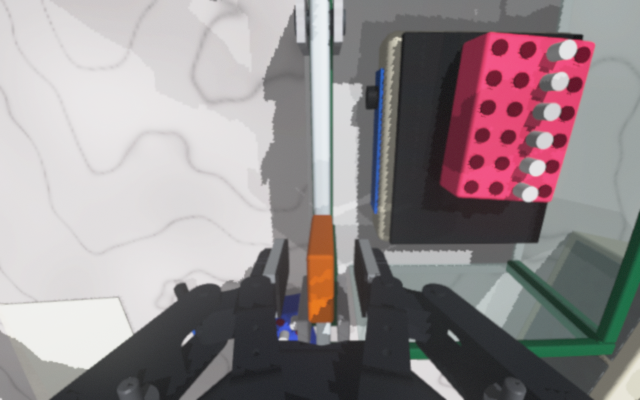

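Released, with the tab clear of both pads. Going straight up, then back a little for a look.

>>> {"api": "send_rows", "payload": {"commands": [[36,0,0,-10,0],[36,0,0,-30,0],[36,0,0,-60,0],[36,0,0,-90,0],[36,0,0,-120,0]]}}

```text
clock: 9.45
eef_pos: [618.6, -96.1, 326.1]
tool_rot: [-3.138, 0.019, 0.206]
force: [0.9, 0.4, 0.4]
width: 35.8
```

>>> {"api": "send_rows", "payload": {"commands": [[36,-30,0,0,0],[36,-65,0,0,0],[36,-100,0,0,0],[36,-130,0,0,0],[36,-130,0,0,0]]}}

```text
clock: 9.95
eef_pos: [487.6, -124.3, 329.7]
tool_rot: [-3.138, 0.02, 0.202]
force: [0.3, 0.2, 0.1]
width: 36.2
```

```bash
python3 - <<'E'
from h import *
rows([])
for n in ("wrist","scene","top"):
    im=ctrl.get_image(n)[:,:,::-1]; cv2.imwrite(f"pics/{n}11.png",im)
cv2.imwrite("pics/scene11c.png",cv2.resize(cv2.imread("pics/scene11.png")[165:205,200:310],None,fx=7,fy=7,interpolation=cv2.INTER_CUBIC))
E
```

```text
t 9.95 p [ 487.6 -124.3  329.7] yaw 11.57 tilt [-0.02 -0.   -1.  ] F [0.3 0.2 0.1] w 36.2
[]
```

View pics/wrist11.png

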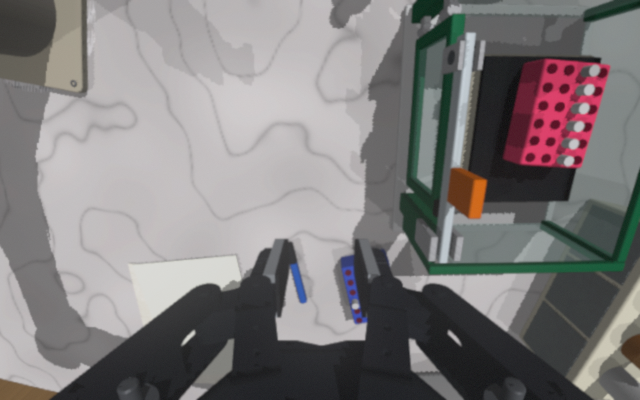

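View pics/scene11c.png

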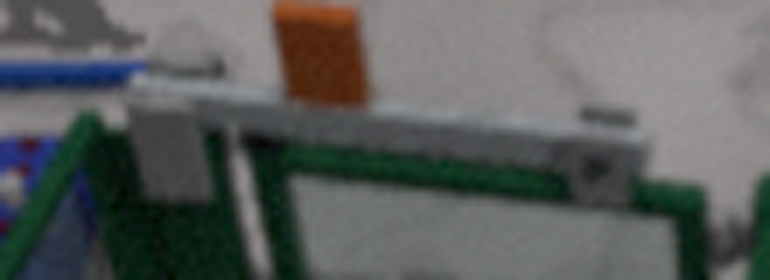

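View pics/top11.png

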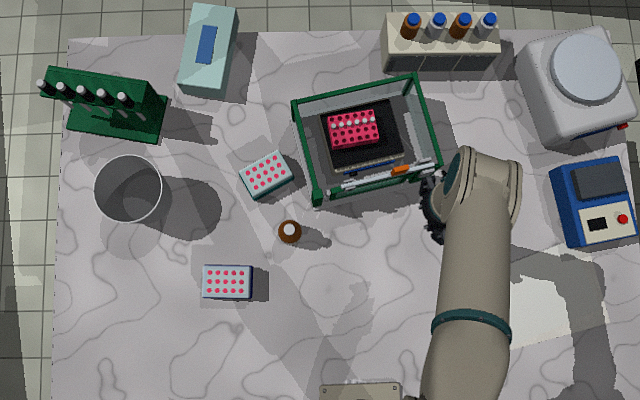

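```bash
python3 - <<'E'
from h import *
S=ctrl.camera_params("scene")
im=cv2.imread("pics/scene11.png")
k=7
big=cv2.resize(im[155:205,200:310],None,fx=k,fy=k,interpolation=cv2.INTER_CUBIC)
a=np.radians(A1-0.55); e=np.array([np.cos(a),np.sin(a)])
for l,c in((0,(0,255,0)),(.05,(0,0,255))):
    pts=[]
    for s in(-20,212):
        r=50+s*np.cos(l)-10*np.sin(l); z=165+s*np.sin(l)+10*np.cos(l)
        pts.append(proj(S,[*(H+r*e),z]))
    pts=[tuple(int(v) for v in ((p-[200,155]+.5)*k)) for p in pts]
    cv2.line(big,*pts,c,1)
    for s in(102,138):
        r=50+s*np.cos(l)-60*np.sin(l); z=165+s*np.sin(l)+60*np.cos(l)
        p=proj(S,[*(H+r*e),z]); cv2.circle(big,tuple(int(v) for v in ((p-[200,155]+.5)*k)),3,c,1)
cv2.imwrite("pics/chk.png",big)
E
```

```text
(no output)
```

View pics/chk.png

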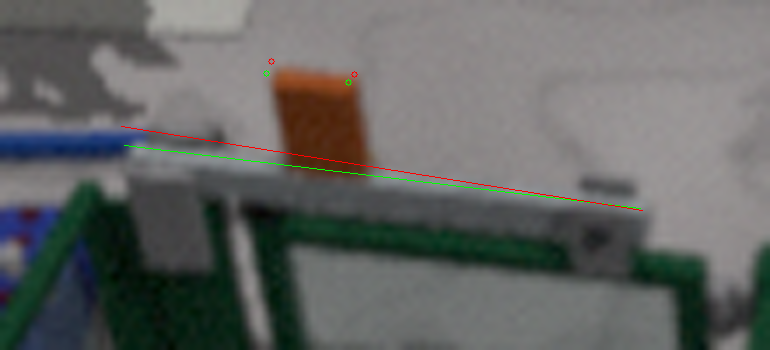

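```bash
python3 -c "
from cell import ctrl
print(ctrl.finish_job(), ctrl.read_state()['clock'])"
```

```text
the job is handed in; nothing more can be done
the job is handed in; nothing more can be done
```

The gate is shut and latched, and I handed the job in at about 10 s of the 35 s allowed. I gripped the orange tab and lifted the bar about 0.23 rad. I swung the gate shut, slowing near the end, until it met its stop at about 12 N. Then I lowered the bar into the catch slot, let go and backed away.

- **Latch:** the last scene and wrist pictures show the bar between the two cheeks. In the scene picture its edge fits the projected line for a level bar (0 rad) and not the one for 0.05 rad.
- **Release and surroundings:** the wrist force was back near 0 N after release. The rack on the platform, the boxes and the bottle look where they were.
- **Disagreement:** against my picture measurements the gate read 0.56° open at its stop. It would not move further when pushed, so I put this down to calibration error.
- **Correction:** I came down about 9 mm off the tab at first, because the arm was still settling when I measured. I corrected this before closing the jaws, and nothing was touched.

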